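# Hang the drawplate and the burnishing paddle on their easel pegs

## Task

Put the two jeweller's tools away: hang the red-handled drawplate by its eye on the peg of the red stand and the blue-handled burnishing paddle by its eye on the peg of the blue stand, each pushed fully home so that it lies against the sloping back rest and hangs down the slope. Let go of both, and leave the other things on the bench where they are.

Things in the scene. Friction and masses are not known exactly. Their poses are not given: they have to be found in the camera images.
- red_tool: Loose drawplate, about 0.2 kg: red grip, steel eye at one end, flat 44 mm wide steel plate with six dark holes at the other. Lies flat; origin on its flat underside, x towards the eye, z up. Grip: bar 28 mm wide (y), 18 mm high, x = -60 to +44 mm. Neck 18 mm wide, 10 mm high. Far end at x = -100 mm, 8 mm thick.
- red_eye (a point): Centre of the bore of the red tool's eye (tool frame x = 75, y = 0, z = 5 mm). The eye is a ring of 38 mm outer diameter, 10 mm thick, its underside level with the tool's, with an 18 mm through bore.
- red_peg: Fixed sloping back rest of the red stand (red cross bars) with a brass peg, 10 mm diameter, 45 mm long, round tip. Origin at the peg's foot on the rest's face, 190 mm above the table. z along the peg, out of the face, leaning 40 degrees from vertical to the stand's front; x straight up the slope; y level. Face: 32 mm wide, x = -100 to +25 mm; flush bars 85 mm wide at x = -92, 50 mm at x = 16.
- red_stand: Fixed wooden easel that carries the red peg: foot 110 x 80 x 12 mm, 30 mm wide post. Origin on the table right under the peg's foot; z up, its front faces -x.
- red_seat (a point): Point on the red peg's axis 5 mm out from the face. The eye of a tool hung flat against the face rests here, up to 4 mm lower along the slope; the tool's lower end overhangs the rest.
- blue_tool: Loose burnishing paddle, about 0.14 kg: blue grip, pale wooden eye at one end, 34 mm wide round-ended wooden blade at the other. Lies flat; origin on its flat underside, x towards the eye, z up. Grip: bar 28 mm wide (y), 18 mm high, x = -60 to +44 mm. Neck 18 mm wide, 10 mm high. Far end at x = -113 mm, 12 mm thick.
- blue_eye (a point): Centre of the bore of the blue tool's eye (tool frame x = 75, y = 0, z = 5 mm). The eye is a ring of 38 mm outer diameter, 10 mm thick, its underside level with the tool's, with an 18 mm through bore.
- blue_peg: Fixed sloping back rest of the blue stand (blue cross bars) with a brass peg, 10 mm diameter, 45 mm long, round tip. Origin at the peg's foot on the rest's face, 190 mm above the table. z along the peg, out of the face, leaning 40 degrees from vertical to the stand's front; x straight up the slope; y level. Face: 32 mm wide, x = -100 to +25 mm; flush bars 85 mm wide at x = -92, 50 mm at x = 16.
- blue_stand: Fixed wooden easel that carries the blue peg: foot 110 x 80 x 12 mm, 30 mm wide post. Origin on the table right under the peg's foot; z up, its front faces -x.
- blue_seat (a point): Point on the blue peg's axis 5 mm out from the face. The eye of a tool hung flat against the face rests here, up to 4 mm lower along the slope; the tool's lower end overhangs the rest.
- tin: Loose bystander beside the red tool: aluminium tin with white lid, 42 mm diameter, 45 mm high; origin under its centre.
- jar: Loose bystander beside the blue tool: amber jar with white cap, 42 mm diameter, 52 mm high; origin under its centre.
- ring_box: Loose bystander: closed red jewellery box 70 x 70 x 40 mm; origin under its centre.
- bottle: Loose bystander: white plastic bottle with yellow cap, 52 mm diameter, 130 mm high, standing between the two tools; origin under its centre.
- bangle: Loose bystander: brass bangle lying flat, 68 mm diameter, 20 mm high; origin under its centre.
- mandrel: Loose bystander: standing slender steel ring mandrel, 200 mm high, foot 56 mm diameter; origin under its centre.
- hammer: Loose bystander: hammer 180 mm long lying along its x, 88 mm wide at the head (at +x), 26 mm high; origin underneath, about the middle.
- form: Loose bystander: pale fish-shaped wooden form 130 mm long along x, 48 mm in diameter; origin underneath, near the middle.
There are look-alikes about, which are no part of the job. What is shaped like the red_tool but green is not meant.

How it is judged:
By the outcome, as a careful person would: the job done as asked, in the order asked, and still so for the second after the job is handed in, with the robot touching nothing.
It also fails if it takes over 64 s, if anything falls off the work surface, if the arm or the gripper's body presses on something with over 40 N, if the wrist force passes 120 N, or if a joint passes its speed limit or range.

## Robot

A 6-joint arm with a two-finger parallel gripper is mounted at the origin on the work surface. World frame = base frame: x ahead of the robot, y to its left, z up, the work surface at z = 0. Lengths are in m, angles in degrees, forces in N, time in s.
With the tool pointing down it reaches from about 0.275 to 0.85 m from the base axis. Payload 19 kg.
Tool frame: the origin (TCP) lies between the finger pads, 19 mm behind the fingertips; this is the grasp point; z points along the fingers, y is the line along which they close (so a half turn about z gives the same grasp; the last joint's range is limited). The gripper opens to 85 mm and grips with 20 to 120 N. Pads are 22 mm wide; open, the fingers measure 114 mm over their backs; the gripper's body (76 mm by 85 mm) begins 54 mm behind the grasp point. The pads swing forward as they close: fully open they stand 13 mm farther back than shut.
Start: joints at [-83.766, 8.623, 82.357, -0, 89.026, -7.678], TCP at [0.138, -0.558, 0.25] pointing down, gripper open.
Joint ranges: [-160.23, 160.23], [-39.13, 120.54], [6.94, 153.29], [-79.49, 259.48], [9.18, 160.14], [-161.06, 161.06]. Speed limits (degrees/s): [108.29, 108.29, 127.2, 172.46, 172.46, 172.46].

## Interface

Orientations are given as [roll, pitch, yaw] about the fixed x, y, z axes, in that order (R = Rz(yaw) Ry(pitch) Rx(roll)).
In Python, from plant import get_state, vision, job_done gives the robot as it stands. The module is installed in compiled form; this text tells all that it offers.
- The arm moves only by the tool send_rows, never from a script. Its arguments are lists of equal length, an entry for each row: "offset": the shift along the tool's x, y, z scaled (see below), a list of three; "rot": the turn, a rotation vector about the tool's x, y, z scaled (see below), a list of three; "hand": the closure, from -1 (fully open) to 1 (shut). A call has 1 to 5 rows; each row shifts and turns the commanded pose from where the row before left it, along the tool's axes as they then stand; what a row does not reach is not made up. The controller multiplies each number of a shift by 2.5 cm and each number of a turn by 4 degrees. A row lasts 1/12 s, in which the tool goes at most 41.7 mm and 7.16 degrees, less where a joint would pass 70% of its speed; a pose out of reach is approached as far as the arm can. A call with a number of a shift or a turn outside -1 to 1 is refused whole. A call with a gripper value outside its range is refused whole. The fingers move at their own pace and stop on an object; the grip force is fixed at half the most. Time passes only in rows, so rows that do not move let the fingers close. It gives the time, the measured TCP pose, the force, the opening and the grip force at its end, in the units of the state.
- get_state(): the state, without advancing time (a new reading comes with each control period).
- vision.snapshot(name): name is "scene" or "top" or "wrist"; returns a dict with "color" (384x512x3 uint8, red, green, blue), "camera_matrix" (3x3 intrinsics, pixels), "cam_to_world" (4x4, takes a point from camera to world coordinates); the wrist camera has in their place "mount" (4x4, takes a point from camera to tool coordinates, whose origin is the TCP and whose axes are the flange's). Camera axes: x right, y up, looking along -z (the intrinsics and any distortion apply to the point x, -y, -z); pixel columns grow to the right and rows downward; lengths in m; the calibration is good to about 2 mm. A picture is of the moment at which its call begins: read the wrist's pose just before it. There is no depth.
- job_done(): hands the job in; it is judged then, once.
The state is a dict: "time_s": time; "qpos": joint angles; "joint_velocities": joint speeds; "effort": joint torques, N m; "eef_pos": TCP position; "eef_rot": TCP orientation; "force": force on the tool from outside, world axes, zero at the start; "ft_torque": the same for the moment, N m; "opening": finger opening in m; "grasp_force": force on a finger pad.
Only numpy, scipy, OpenCV 4.12 (cv2) and the standard library are available. Lean on these libraries where they do the work, as an engineer would, in place of code of your own. Each camera call takes 0.05 s, during which the arm holds its last target. There are 200 camera calls.

## Working session

There is one attempt and no reset: what is moved stays moved. The work goes in short steps, Python scripts to look and compute and a tool call to move; the robot and the scene stay as the last step left them, time stands still between calls to the robot, and variables do not carry over. Pictures are saved under pics/ and viewed, at most 10 in all, crops included, and the job is handed in when it is done.

Besides the shell and the picture viewer there is one more tool, called after "Call:" by a JSON object that holds its "fn" and its "kwargs", one argument or row to a line. send_rows: Moves the arm, as the interface text tells. Its arguments: {"type":"object","properties":{"offset":{"type":"array"},"rot":{"type":"array"},"hand":{"type":"array"}},"required":["offset","rot","hand"]}

```bash
mkdir -p pics; cat > h.py <<'E'
import numpy as np,cv2
from plant import get_state,vision
from scipy.spatial.transform import Rotation as R
def ray(s,u,v,T=None):
    K=np.array(s["camera_matrix"]);T=np.array(s["cam_to_world"]) if T is None else T
    d=np.linalg.inv(K)@[u,v,1];d=np.array([d[0],-d[1],-d[2]])
    return T[:3,3],T[:3,:3]@d
def hit(s,u,v,z,T=None):
    o,d=ray(s,u,v,T);return o+d*(z-o[2])/d[2]
def proj(s,p,T=None):
    T=np.array(s["cam_to_world"]) if T is None else T
    c=np.linalg.inv(T)@np.append(p,1);K=np.array(s["camera_matrix"]);q=K@[c[0],-c[1],-c[2]];return q[:2]/q[2]
E
python3 - <<'E'
from h import *
import pickle
st=get_state();print(st)
for n in("top","scene"):
    s=vision.snapshot(n);print({k:v for k,v in s.items() if k!='color'})
    pickle.dump(s,open(n+'.pkl','wb'))
    cv2.imwrite(f'pics/{n}.png',cv2.resize(s['color'][...,::-1],(800,600),interpolation=cv2.INTER_CUBIC))
E
```

```text
{'time_s': 0.0, 'qpos': array([-8.37674470e+01,  8.64988082e+00,  8.23916931e+01, -9.36236560e-04,
        8.90252399e+01, -7.67714962e+00]), 'joint_velocities': array([-0.00243318,  0.01260391, -0.01702328, -0.01002858, -0.05713782,
        0.10871012]), 'effort': array([ 2.46686221e-03, -7.13053322e+01, -5.70868242e+01, -1.65678023e-05,
        8.78228748e-03,  2.44542997e-05]), 'eef_pos': array([ 0.13818294, -0.55792959,  0.24939748]), 'eef_rot': array([-1.79933660e+02, -7.99803360e-03,  1.39097144e+01]), 'force': array([ 0.47142964,  0.73488236, -0.3997915 ]), 'ft_torque': array([-0.00285385,  0.02642959,  0.08540713]), 'grasp_force': 0.0, 'opening': 0.08541651268764727}
{'camera_matrix': array([[500.16309647,   0.        , 249.15654027],
       [  0.        , 500.16309647, 196.00970601],
       [  0.        ,   0.        ,   1.        ]]), 'cam_to_world': array([[-9.64672904e-04,  9.98072431e-01, -6.20523384e-02,
         3.72250222e-01],
       [-9.99996860e-01, -1.10633191e-03, -2.24857769e-03,
        -7.92253191e-02],
       [-2.31289388e-03,  6.20499744e-02,  9.98070364e-01,
         1.69477721e+00],
       [ 0.00000000e+00,  0.00000000e+00,  0.00000000e+00,
         1.00000000e+00]])}
{'camera_matrix': array([[412.53964799,   0.        , 254.39780567],
       [  0.        , 412.53964799, 192.4834992 ],
       [  0.        ,   0.        ,   1.        ]]), 'cam_to_world': array([[ 5.43302969e-03, -8.20521695e-01,  5.71589564e-01,
         1.16705161e+00],
       [ 9.99980077e-01,  6.29491393e-03, -4.68531982e-04,
        -1.06187795e-01],
       [-3.21366646e-03,  5.71580722e-01,  8.20539549e-01,
         1.13399229e+00],
       [ 0.00000000e+00,  0.00000000e+00,  0.00000000e+00,
         1.00000000e+00]])}
```

View pics/top.png

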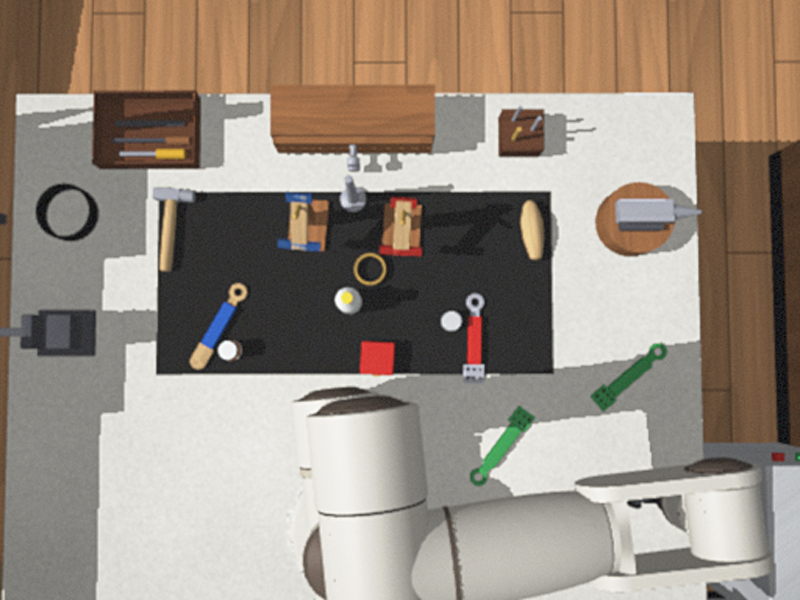

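View pics/scene.png

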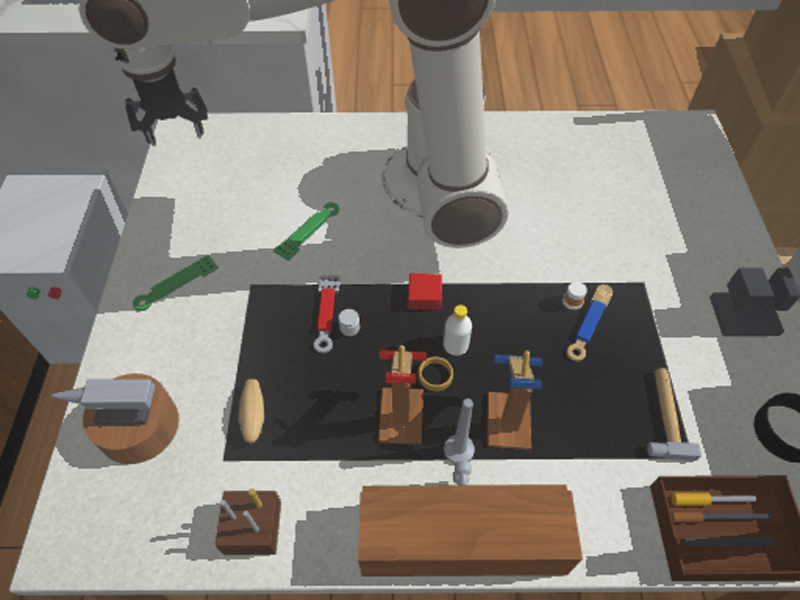

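The top view (800 px wide) shows these candidates:
- **Red tool:** eye at (475,301), plate at (473,372).
- **Green look-alikes:** (500,445) and (630,377), neither of which is wanted.
- **Blue paddle:** eye at (237,292), tip at (198,365).
- **Stands:** red at (402,225), blue at (302,222).
- **Other red item:** the box at (377,357).

Next I check the choice in one close crop.

```bash
python3 - <<'E'
from h import *
import pickle
a=pickle.load(open('top.pkl','rb'))['color'];b=pickle.load(open('scene.pkl','rb'))['color']
A=cv2.resize(a[120:242,118:318],None,fx=4,fy=4,interpolation=cv2.INTER_CUBIC)[:, :800]
cv2.imwrite('pics/c1.png',A[...,::-1])
B=cv2.resize(b[170:290,195:395],None,fx=4,fy=4,interpolation=cv2.INTER_CUBIC)
cv2.imwrite('pics/c2.png',B[...,::-1])
E
```

```text
(no output)
```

View pics/c1.png

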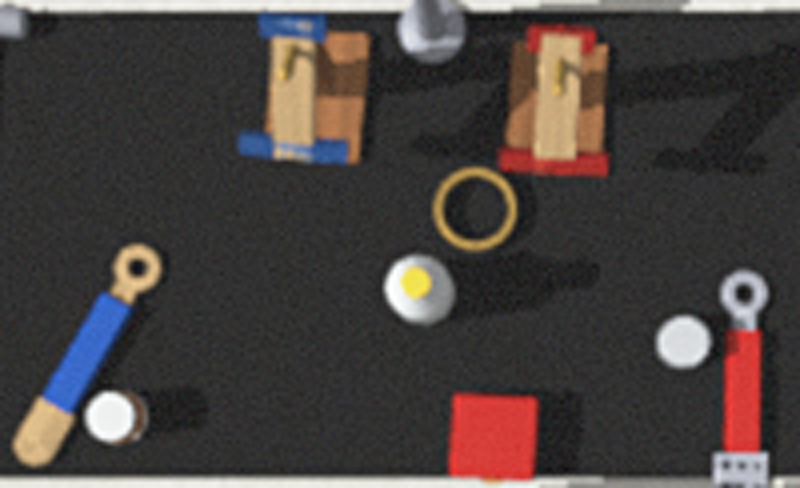

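View pics/c2.png

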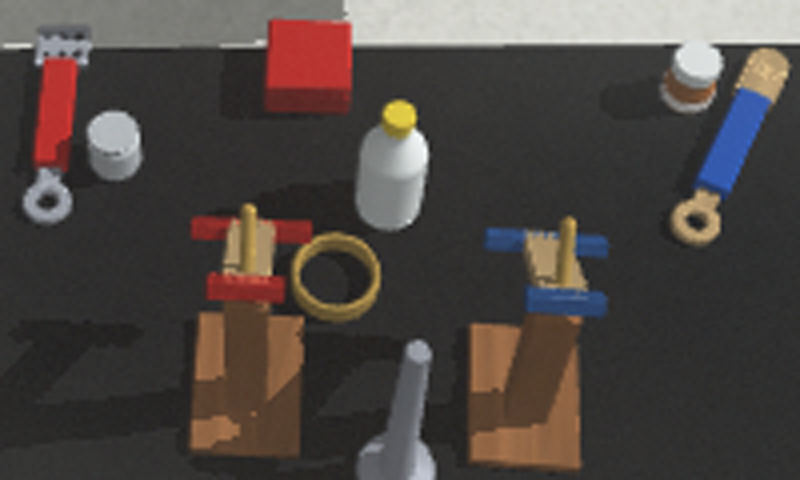

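The crops confirm the choice: red grip with steel eye at (744,294), blue paddle eye at (137,267). The tin sits beside the upper grip of the red tool and the jar beside the blue blade. Bar ends and peg tips are readable, so I fit the stand poses.

```bash
cat > fit.py <<'E'
from h import *
import pickle
from scipy.optimize import least_squares
T=pickle.load(open('top.pkl','rb'));S=pickle.load(open('scene.pkl','rb'))
ct=lambda u,v:(118+u/4-.4,120+v/4-.4); cs=lambda u,v:(195+u/4-.4,170+v/4-.4)
def frame(p):
    yaw=p[2];Rz=R.from_euler('z',yaw).as_matrix();a=np.radians(40);s,c=np.sin(a),np.cos(a)
    M=Rz@np.array([[c,0,-s],[0,1,0],[s,0,c]]) # cols x(up slope),y,z
    return M,np.array([p[0],p[1],.19])
def fit(obs):
    def f(p):
        M,o=frame(p);return np.concatenate([proj(s,o+M@np.array(q)/1e3)-uv for s,q,uv in obs])
    r=least_squares(f,[.6,-.1,0]);return r.x,r.fun.reshape(-1,2)
def show():
  for n,t,s in(('red',[(499,160),(608,163),(528,38),(596,40)],[(193,226),(311,231),(248,207)]),('blue',[(239,146),(347,151),(260,25),(326,27)],[(487,238),(607,246),(568,219)])):
    q=[(-92,42.5,0),(-92,-42.5,0),(16,25,0),(16,-25,0)]
    o=[(T,a,ct(*b)) for a,b in zip(q,t)]+[(S,a,cs(*b)) for a,b in zip([(-92,-42.5,0),(-92,42.5,0),(0,0,45)],s)]
    p,e=fit(o);print(n,p[:2].round(4),np.degrees(p[2]).round(2),'\n',e.round(1).tolist())
  for n,pts in(('red',[(744,294,.01),(742,452,.014),(684,342,.045),(744,330,.018)]),('blue',[(137,267,.01),(57,402,.018),(110,416,.052),(117,302,.018)])):
    P=[hit(T,*ct(u,v),z) for u,v,z in pts];d=P[0]-P[1];print(n,[p.round(4).tolist() for p in P],np.degrees(np.arctan2(d[1],d[0])).round(1),np.hypot(*d[:2]).round(4))
  for n,(u,v) in(('redS',(47,200)),('blueS',(696,221))): print(n,hit(S,*cs(u,v),.01).round(4))
if __name__=='__main__':show()
E
python3 fit.py
```

```text
red [ 0.6542 -0.1017] -3.26 
 [[0.3, -0.6], [0.0, 0.1], [0.0, -0.1], [-0.4, 0.3], [-0.5, -0.5], [0.2, -0.4], [0.2, 0.6]]
blue [0.665  0.1017] -4.67 
 [[0.2, -0.8], [0.1, 0.1], [-0.2, -0.5], [-0.2, 0.3], [-0.6, -0.9], [0.0, -0.9], [0.4, 0.7]]
red [[0.4866, -0.2592, 0.01], [0.3537, -0.2561, 0.014], [0.4446, -0.2057, 0.045], [0.4558, -0.2581, 0.018]] -1.3 0.133
blue [[0.5101, 0.2535, 0.01], [0.3961, 0.3177, 0.018], [0.3841, 0.266, 0.052], [0.4799, 0.2684, 0.018]] -29.4 0.1309
redS [ 0.4879 -0.2587  0.01  ]
blueS [0.5109 0.253  0.01  ]
```

Call:
{"fn": "send_rows", "kwargs": {
  "offset": [
    [0, 0, 0.8],
    [0, 0, 0.8],
    [0, 0, 0.8],
    [0, 0, 0.8]
  ],
  "rot": [
    [0, 0, 0.95],
    [0, 0, 0.95],
    [0, 0, 0.95],
    [0, 0, 0.95]
  ],
  "hand": [-1, -1, -1, -1]
}}

```text
time_s: 0.43
eef_pos: [0.1382, -0.5579, 0.1688]
eef_rot: [-180.0, 0.0, -1.5]
force: [-0.7, -0.6, -0.2]
opening: 0.0854
grasp_force: 0.0
```

Call:
{"fn": "send_rows", "kwargs": {
  "offset": [
    [0.7, -0.95, 0],
    [0.7, -0.95, 0],
    [0.7, -0.95, 0],
    [0.7, -0.95, 0],
    [0.7, -0.95, 0]
  ],
  "rot": [
    [0, 0, 0],
    [0, 0, 0],
    [0, 0, 0],
    [0, 0, 0],
    [0, 0, 0]
  ],
  "hand": [-1, -1, -1, -1, -1]
}}

```text
time_s: 0.85
eef_pos: [0.2289, -0.4401, 0.1697]
eef_rot: [-180.0, 0.0, -1.3]
force: [0.1, 0.8, 0.3]
opening: 0.0854
grasp_force: 0.0
```

Call:
{"fn": "send_rows", "kwargs": {
  "offset": [
    [0.7, -0.95, 0],
    [0.7, -0.95, 0],
    [0.7, -0.95, 0],
    [0.7, -0.95, 0],
    [0.7, -0.95, 0]
  ],
  "rot": [
    [0, 0, 0],
    [0, 0, 0],
    [0, 0, 0],
    [0, 0, 0],
    [0, 0, 0]
  ],
  "hand": [-1, -1, -1, -1, -1]
}}

```text
time_s: 1.27
eef_pos: [0.319, -0.3232, 0.1699]
eef_rot: [-180.0, 0.0, -1.3]
force: [-0.2, -0.4, -0.3]
opening: 0.0854
grasp_force: 0.0
```

Call:
{"fn": "send_rows", "kwargs": {
  "offset": [
    [0.7, -0.95, 0],
    [0.7, -0.95, 0],
    [0.7, -0.9, 0],
    [0, 0, 0]
  ],
  "rot": [
    [0, 0, 0],
    [0, 0, 0],
    [0, 0, 0],
    [0, 0, 0]
  ],
  "hand": [-1, -1, -1, -1]
}}

```text
time_s: 1.6
eef_pos: [0.3745, -0.2526, 0.1699]
eef_rot: [-179.9, -0.0, -1.1]
force: [0.7, 0.5, 0.2]
opening: 0.0853
grasp_force: 0.0
```

```bash
cat > go.py <<'E'
from h import *
import sys
def rel(pos,Rt,label=''):
    st=get_state();p=st['eef_pos'];Rc=R.from_euler('xyz',st['eef_rot'],degrees=True)
    d=np.array(pos)-p
    print(label,'t',st['time_s'],'pos',p.round(4),'rot',st['eef_rot'].round(2),'F',st['force'].round(1),'open',round(st['opening'],4),'g',round(st['grasp_force'],1))
    print('  rot units',(np.degrees((Rc.inv()*Rt).as_rotvec())/4).round(3),'off cur',(Rc.inv().apply(d)/.025).round(3),'off tgt',(Rt.inv().apply(d)/.025).round(3))
def down(yaw):return R.from_euler('xyz',[180,0,yaw],degrees=True)
def wrist(name):
    st=get_state();s=vision.snapshot('wrist');X=np.eye(4);X[:3,:3]=R.from_euler('xyz',st['eef_rot'],degrees=True).as_matrix();X[:3,3]=st['eef_pos']
    cv2.imwrite(f'pics/{name}.png',s['color'][...,::-1]);import pickle
    s['cam_to_world']=X@np.array(s['mount']);pickle.dump(s,open(name+'.pkl','wb'));return s
E
python3 - <<'E'
from go import *
rel([.372,-.2563,.021],down(-1.3))
s=wrist('w1')
for n,p in(('eye',(.487,-.259,.01)),('tin',(.4446,-.2057,.045)),('gripEnd',(.412-.06,-.2557,.018))):print(n,proj(s,p))
E
```

```text
t 1.6 pos [ 0.3745 -0.2526  0.1699] rot [-1.7993e+02 -3.0000e-02 -1.1300e+00] F [0.7 0.5 0.2] open 0.0853 g 0.0
  rot units [-0.017 -0.008  0.043] off cur [-0.101  0.156  5.956] off tgt [-0.097  0.149  5.956]
eye [262.22591972  47.3294052 ]
tin [192.02873962 104.31050634]
gripEnd [260.88879938 208.20136088]
```

View pics/w1.png

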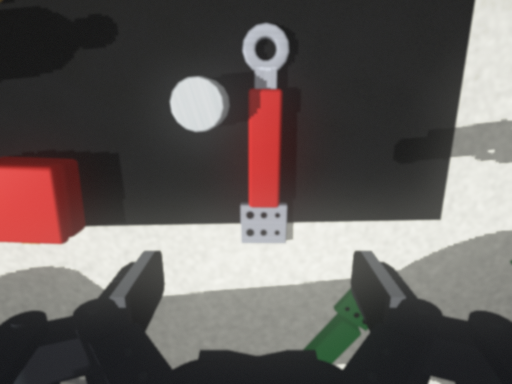

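The wrist view shows the red tool with its eye at (266,47), the grip's lower end at (264,205) and the tin at (198,104). That is about 3 px from the prediction, so I correct with this view and go down.

```bash
python3 - <<'E'
from go import *
import pickle
s=pickle.load(open('w1.pkl','rb'))
e=hit(s,266,47,.01);g=hit(s,264,205,.018);print(e,g,np.degrees(np.arctan2(*(e-g)[1::-1])))
E
```

```text
[ 0.48718454 -0.26205124  0.01      ] [ 0.35502124 -0.258564    0.018     ] -1.5114477156407835
```

Call:
{"fn": "send_rows", "kwargs": {
  "offset": [
    [-0.05, 0.1, 0.95],
    [-0.05, 0.1, 0.95],
    [0, 0, 0.95],
    [0, 0, 0.95],
    [0, 0, 0.95]
  ],
  "rot": [
    [0, 0, 0.08],
    [0, 0, 0],
    [0, 0, 0],
    [0, 0, 0],
    [0, 0, 0]
  ],
  "hand": [-1, -1, -1, -1, -1]
}}

```text
time_s: 2.07
eef_pos: [0.3693, -0.2613, 0.0501]
eef_rot: [180.0, 0.0, -1.7]
force: [1.1, -1.1, -0.2]
opening: 0.0852
grasp_force: 0.0
```

Call:
{"fn": "send_rows", "kwargs": {
  "offset": [
    [0, 0, 0.8],
    [0, 0, 0.38],
    [0, 0, 0],
    [0, 0, 0]
  ],
  "rot": [
    [0, 0, 0],
    [0, 0, 0],
    [0, 0, 0],
    [0, 0, 0]
  ],
  "hand": [-1, -1, 1, 1]
}}

```text
time_s: 2.4
eef_pos: [0.3698, -0.2612, 0.0221]
eef_rot: [-180.0, 0.0, -1.6]
force: [-0.3, -0.2, 0.0]
opening: 0.0637
grasp_force: 0.0
```

Call:
{"fn": "send_rows", "kwargs": {
  "offset": [
    [0, 0, 0],
    [0, 0, 0],
    [0, 0, 0],
    [0, 0, 0],
    [0, 0, 0]
  ],
  "rot": [
    [0, 0, 0],
    [0, 0, 0],
    [0, 0, 0],
    [0, 0, 0],
    [0, 0, 0]
  ],
  "hand": [1, 1, 1, 1, 1]
}}

```text
time_s: 2.82
eef_pos: [0.3704, -0.2611, 0.023]
eef_rot: [179.9, -0.1, -1.6]
force: [-3.0, 2.2, 13.4]
opening: 0.0268
grasp_force: 60.1
```

Call:
{"fn": "send_rows", "kwargs": {
  "offset": [
    [0, 0, 0],
    [0, 0, 0],
    [0, 0, 0]
  ],
  "rot": [
    [0, 0, 0],
    [0, 0, 0],
    [0, 0, 0]
  ],
  "hand": [1, 1, 1]
}}

```text
time_s: 3.07
eef_pos: [0.3704, -0.2611, 0.0231]
eef_rot: [179.9, -0.1, -1.6]
force: [-2.7, 3.3, 13.0]
opening: 0.0264
grasp_force: 60.1
```

Call:
{"fn": "send_rows", "kwargs": {
  "offset": [
    [0, 0, -0.5],
    [0, 0, -0.9],
    [0, 0, -0.9],
    [0, 0, -0.9],
    [0, 0, -0.9]
  ],
  "rot": [
    [0, 0, 0],
    [0, 0, 0],
    [0, 0, 0],
    [0, 0, 0],
    [0, 0, 0]
  ],
  "hand": [1, 1, 1, 1, 1]
}}

```text
time_s: 3.48
eef_pos: [0.3699, -0.2606, 0.1259]
eef_rot: [180.0, -0.0, -1.6]
force: [0.7, -1.0, -1.7]
opening: 0.0263
grasp_force: 59.7
```

Call:
{"fn": "send_rows", "kwargs": {
  "offset": [
    [0, 0, -0.9],
    [0, 0, -0.9],
    [0, 0, -0.9],
    [0, 0, -0.5],
    [0, 0, -0.2]
  ],
  "rot": [
    [0, 0.5, 0.1],
    [0, 1, 0.1],
    [0, 1, 0.1],
    [0, 1, 0.1],
    [0, 1, 0]
  ],
  "hand": [1, 1, 1, 1, 1]
}}

```text
time_s: 3.9
eef_pos: [0.3638, -0.2609, 0.2118]
eef_rot: [180.0, -18.3, -3.2]
force: [0.6, 0.6, -1.7]
opening: 0.0264
grasp_force: 59.8
```

Call:
{"fn": "send_rows", "kwargs": {
  "offset": [
    [0, 0, 0],
    [0, 0, 0],
    [0, 0, 0],
    [0, 0, 0],
    [0, 0, 0]
  ],
  "rot": [
    [0, 1, 0],
    [0, 1, 0],
    [0, 1, 0],
    [0, 1, 0],
    [0, 1, 0]
  ],
  "hand": [1, 1, 1, 1, 1]
}}

```text
time_s: 4.32
eef_pos: [0.3634, -0.2605, 0.2096]
eef_rot: [-179.9, -38.2, -3.2]
force: [0.8, 0.4, -1.9]
opening: 0.0264
grasp_force: 59.8
```

```bash
cat >> go.py <<'E'
PEG={'red':(.6542,-.1017,-3.26),'blue':(.665,.1017,-4.67)}
def hang(n,gx,gz,eyez,eyex=0,eyey=0):
    x,y,w=PEG[n]
    a=np.radians(40);s,c=np.sin(a),np.cos(a)
    M=R.from_euler('z',w,degrees=True).as_matrix()@np.array([[c,0,-s],[0,1,0],[s,0,c]])
    G=R.from_matrix(M@np.diag([1,-1,-1.]))
    pos=np.array([x,y,.19])+M@np.array([eyex-gx,eyey,eyez+gz])
    return pos,G
E
python3 - <<'E'
from go import *
p,G=hang('red',.1168,.0181,.075);print(p,G.as_euler('xyz',degrees=True));rel(p,G)
E
```

```text
[ 0.50512411 -0.09320875  0.18624114] [180.   -40.    -3.26]
 t 4.3167 pos [ 0.3634 -0.2605  0.2096] rot [-179.94  -38.22   -3.23] F [ 0.8  0.4 -1.9] open 0.0264 g 59.8
  rot units [-0.02   0.445  0.006] off cur [ 3.574 -6.995  4.008] off tgt [ 3.445 -7.002  4.108]
```

Call:
{"fn": "send_rows", "kwargs": {
  "offset": [
    [0.43, -0.875, 0.2],
    [0.43, -0.875, 0.2],
    [0.43, -0.875, 0.4],
    [0.43, -0.875, 0.5],
    [0.43, -0.875, 0.7]
  ],
  "rot": [
    [0, 0.45, 0],
    [0, 0, 0],
    [0, 0, 0],
    [0, 0, 0],
    [0, 0, 0]
  ],
  "hand": [1, 1, 1, 1, 1]
}}

```text
time_s: 4.73
eef_pos: [0.4432, -0.1547, 0.2063]
eef_rot: [-179.9, -39.9, -3.3]
force: [0.4, -1.8, -1.7]
opening: 0.0264
grasp_force: 59.9
```

Call:
{"fn": "send_rows", "kwargs": {
  "offset": [
    [0.43, -0.875, 0.7],
    [0.43, -0.875, 0.7],
    [0.43, -0.875, 0.7],
    [0, 0, 0],
    [0, 0, 0]
  ],
  "rot": [
    [0, 0, 0],
    [0, 0, 0],
    [0, 0, 0],
    [0, 0, 0],
    [0, 0, 0]
  ],
  "hand": [1, 1, 1, 1, 1]
}}

```text
time_s: 5.15
eef_pos: [0.5051, -0.0909, 0.1849]
eef_rot: [-179.8, -39.7, -3.1]
force: [-0.6, -0.4, -1.9]
opening: 0.0265
grasp_force: 60.0
```

```bash
python3 - <<'E'
from go import *
import pickle
p,G=hang('red',.1168,.0181,.055);rel(p,G)
s=wrist('w2');c=vision.snapshot('scene');pickle.dump(c,open('s2.pkl','wb'))
q,_=hang('red',0,0,.045);e,_=hang('red',0,0,.075);print('tip',proj(s,q),proj(c,q),'eye',proj(s,e),proj(c,e))
u,v=proj(c,e).astype(int);print(u,v)
B=cv2.resize(c['color'][v-37:v+38,u-50:u+50],(400,300),interpolation=cv2.INTER_CUBIC)
A=cv2.resize(s['color'],(400,300))
cv2.imwrite('pics/w2s.png',np.hstack([A,B])[...,::-1])
E
```

```text
t 5.15 pos [ 0.5051 -0.0909  0.1849] rot [-179.75  -39.74   -3.09] F [-0.6 -0.4 -1.9] open 0.0265 g 60.0
  rot units [-0.089  0.065  0.032] off cur [0.042 0.096 0.764] off tgt [0.039 0.091 0.765]
tip [262.50012422  -1.67703949] [256.78574545 221.9113174 ] eye [263.18830914 -24.15744852] [257.16501852 210.7408936 ]
257 210
```

View pics/w2s.png

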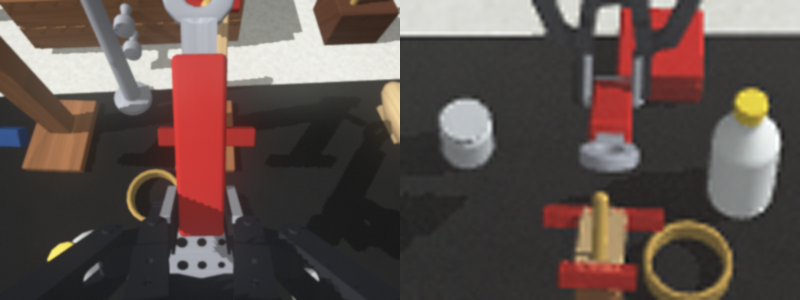

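The wrist half shows the grip centreline running from (202,235) to (199,57) with the eye at the top edge. In the scene half the eye is at (610,155) and the peg tip at (600,196), so the peg tip is where predicted and the eye is a little to +y. I compare this with the nominal in-hand geometry.

```bash
python3 - <<'E'
from go import *
import pickle
s=pickle.load(open('w2.pkl','rb'));c=pickle.load(open('s2.pkl','rb'))
T=np.linalg.inv(np.array(s['mount']))
X=s['cam_to_world']@T
for n,p in(('ringlow',(97.8,0,13)),('eyeC',(116.8,0,13)),('gripTopEnd',(85.8,0,5)),('gripBotEnd',(-18.2,0,5)),('gtL',(85.8,-14,5)),('gtR',(85.8,14,5))):
    w=(X@np.append(np.array(p)/1e3,1))[:3];a=proj(s,w);b=proj(c,w);print(n,'wristimg',(a/1.28).round(1),'sceneimg',(400+(b[0]-207)*4,(b[1]-173)*4))
# measure handle edges in wrist rows
h=s['color'].astype(int)
for v in(100,130,160,190,220,250,275):
    r=np.where((h[v,:,0]>110)&(h[v,:,1]<70))[0];r=r[(r>215)&(r<300)];print(v,r.min(),r.max(),(r.min()+r.max())/2)
E
```

```text
ringlow wristimg [200.1  25.7] sceneimg (np.float64(605.9263599734122), np.float64(136.15032469850905))
eyeC wristimg [200.1 -19.1] sceneimg (np.float64(605.0337700358946), np.float64(145.09075108825846))
gripTopEnd wristimg [200.1  50.6] sceneimg (np.float64(606.8052550100663), np.float64(118.93864186442363))
gripBotEnd wristimg [200.3 238.1] sceneimg (np.float64(611.0845683763789), np.float64(76.79232104343942))
gtL wristimg [170.5  50.6] sceneimg (np.float64(628.2730304837694), np.float64(119.68203833650182))
gtR wristimg [229.6  50.6] sceneimg (np.float64(585.3550876266269), np.float64(118.19585513377842))
100 250 288 269.0
130 220 289 254.5
160 222 289 255.5
190 223 288 255.5
220 225 287 256.0
250 229 286 257.5
275 230 284 257.0
```

```bash
python3 - <<'E'
from go import *
import pickle
s=pickle.load(open('w2.pkl','rb'));c=pickle.load(open('s2.pkl','rb'))
A=cv2.resize(s['color'][0:150,190:320],None,fx=3,fy=3,interpolation=cv2.INTER_CUBIC)
B=cv2.resize(c['color'][185:245,230:282],None,fx=7.5,fy=7.5,interpolation=cv2.INTER_CUBIC)
print(A.shape,B.shape)
cv2.imwrite('pics/w2z.png',np.hstack([A,B])[...,::-1])
E
```

```text
(450, 390, 3) (450, 390, 3)
```

View pics/w2z.png

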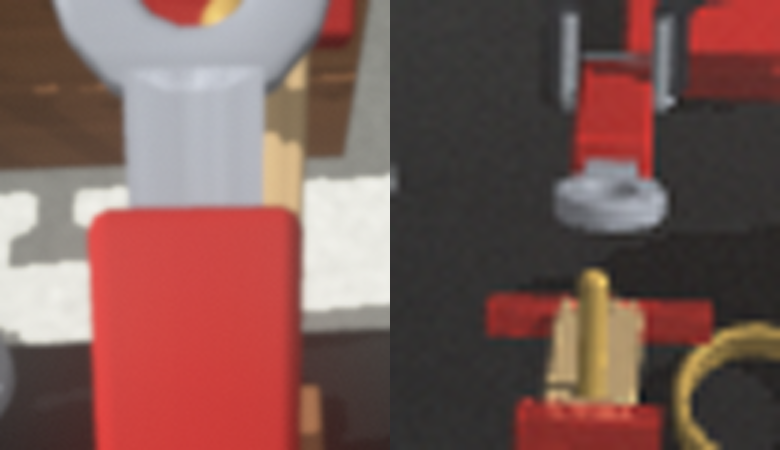

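The enlarged crop gives these readings:
- **Wrist:** grip corners at about (220,70.5) and (290,70), lower bore edge at about (256,8).
- **Scene:** ring body centred at about (259.3,211.5).

The grip end looks narrower than nominal, so the tool droops a little in the grip. I fit the in-hand pose.

```bash
cat > inhand.py <<'E'
from go import *
from scipy.optimize import least_squares
def fit(s,c,W,C,x0):
    "W,C: lists of (tool pt mm, pixel) ; unknown dx,dy,dz (mm, tool origin in gripper), pitch,yaw deg"
    X=s['cam_to_world']@np.linalg.inv(np.array(s['mount']))
    def tw(p,q):
        M=R.from_euler('yz',[p[3],p[4]],degrees=True).as_matrix()
        g=M@(np.array(q)*[1,-1,-1])+p[:3]; return (X@np.append(g/1e3,1))[:3]
    def f(p):
        return np.concatenate([proj(s,tw(p,q))-u for q,u in W]+[3*(proj(c,tw(p,q))-u) for q,u in C]+[[p[1]/.5,(p[0]-x0[0])/1.5]])
    r=least_squares(f,x0);p=r.x
    print('dx,dy,dz,pitch,yaw',p.round(2),'res',r.fun.round(1))
    return p,tw
E
python3 - <<'E'
from inhand import *
import pickle
s=pickle.load(open('w2.pkl','rb'));c=pickle.load(open('s2.pkl','rb'))
W=[((44,14,18),(220,70.5)),((44,-14,18),(290,70)),((66,0,10),(256,8)),((-60,0,18),(258.5,302))]
C=[((75,0,5),(259.3-.4,211.5-.4))]
p,tw=fit(s,c,W,C,[41.8,0,23.1,0,0])
e=tw(p,(75,0,5));print('eye',e)
M=hang('red',0,0,0)[1].as_matrix();o=np.array([.6542,-.1017,.19])
print('eye in peg (x,-y,-z) mm',(M.T@(e-o)*1e3).round(1))
u=tw(p,(75,0,6))-e;print('tool dirs in peg',(M.T@u*1e3).round(3),(M.T@(tw(p,(76,0,5))-e)*1e3).round(3))
E
```

```text
dx,dy,dz,pitch,yaw [40.62  0.18 25.88  1.67 -0.63] res [-1.8 -0.   2.5 -0.4 -1.3  0.6 -0.3 -0.3 -1.3  0.4  0.4 -0.8]
eye [ 0.60567979 -0.09563537  0.24437837]
eye in peg (x,-y,-z) mm [ -2.4  -3.3 -73. ]
tool dirs in peg [-0.025  0.007 -1.   ] [ 1.    -0.013 -0.025]
```

Call:
{"fn": "send_rows", "kwargs": {
  "offset": [
    [0.1, 0.07, 0],
    [0, 0, 0.3],
    [0, 0, 0.4],
    [0, 0, 0],
    [0, 0, 0]
  ],
  "rot": [
    [-0.09, 0, 0.19],
    [0, 0, 0],
    [0, 0, 0],
    [0, 0, 0],
    [0, 0, 0]
  ],
  "hand": [1, 1, 1, 1, 1]
}}

```text
time_s: 5.67
eef_pos: [0.5175, -0.0962, 0.1729]
eef_rot: [-179.5, -39.7, -4.4]
force: [-0.4, -0.4, -2.5]
opening: 0.0265
grasp_force: 59.9
```

```bash
python3 - <<'E'
from go import *
import pickle
p,G=hang('red',.1168,.0181,.055);rel(p,G)
s=wrist('w3');c=vision.snapshot('scene');pickle.dump(c,open('s3.pkl','wb'))
A=cv2.resize(s['color'][0:150,190:320],None,fx=3,fy=3,interpolation=cv2.INTER_CUBIC)
B=cv2.resize(c['color'][185:245,230:282],None,fx=7.5,fy=7.5,interpolation=cv2.INTER_CUBIC)
cv2.imwrite('pics/w3z.png',np.hstack([A,B])[...,::-1])
E
```

```text
t 5.6667 pos [ 0.5175 -0.0962  0.1729] rot [-179.46  -39.73   -4.42] F [-0.4 -0.4 -2.5] open 0.0265 g 59.9
  rot units [ 0.051  0.065 -0.224] off cur [-0.043 -0.091  0.068] off tgt [-0.042 -0.091  0.068]
```

View pics/w3z.png

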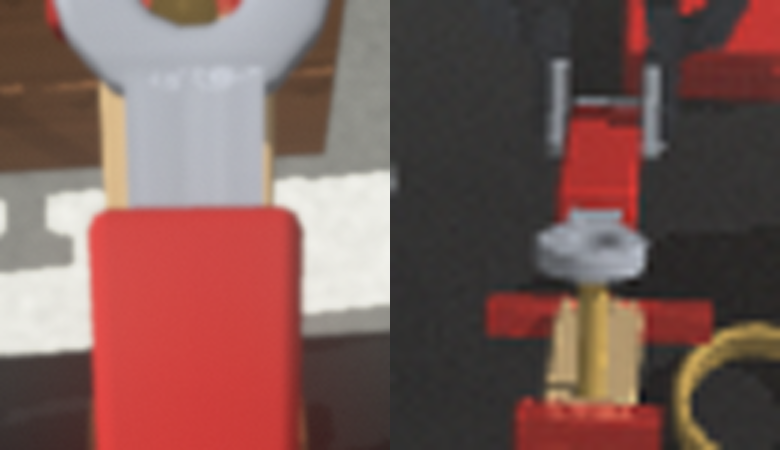

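The peg now sits centred under the bore in both views (wrist x≈195, scene x≈593). I push on while watching the force.

Call:
{"fn": "send_rows", "kwargs": {
  "offset": [
    [0, 0, 0.3],
    [0, 0, 0.3],
    [0, 0, 0.2],
    [0, 0, 0]
  ],
  "rot": [
    [0, 0, 0],
    [0, 0, 0],
    [0, 0, 0],
    [0, 0, 0]
  ],
  "hand": [1, 1, 1, 1]
}}

```text
time_s: 6.1
eef_pos: [0.5305, -0.0962, 0.1565]
eef_rot: [-179.4, -39.7, -4.4]
force: [-3.7, -0.4, -4.3]
opening: 0.0266
grasp_force: 60.2
```

```bash
python3 - <<'E'
from go import *
import pickle
p,G=hang('red',.1168,.0181,.005);rel(p,G)
s=wrist('w4');c=vision.snapshot('scene');pickle.dump(c,open('s4.pkl','wb'))
A=cv2.resize(s['color'][0:150,190:320],None,fx=3,fy=3,interpolation=cv2.INTER_CUBIC)
B=cv2.resize(c['color'][185:245,230:282],None,fx=7.5,fy=7.5,interpolation=cv2.INTER_CUBIC)
cv2.imwrite('pics/w4z.png',np.hstack([A,B])[...,::-1])
E
```

```text
t 6.1 pos [ 0.5305 -0.0962  0.1565] rot [-179.44  -39.68   -4.36] F [-3.7 -0.4 -4.3] open 0.0266 g 60.2
  rot units [ 0.037  0.079 -0.211] off cur [-0.01  -0.064  1.232] off tgt [-0.015 -0.061  1.232]
```

Call:
{"fn": "send_rows", "kwargs": {
  "offset": [
    [-0.1, 0, 0],
    [-0.05, 0, 0.3],
    [0, 0, 0.3],
    [0, 0, 0.2],
    [0, 0, 0]
  ],
  "rot": [
    [0, 0, 0],
    [0, 0, 0],
    [0, 0, 0],
    [0, 0, 0],
    [0, 0, 0]
  ],
  "hand": [1, 1, 1, 1, 1]
}}

```text
time_s: 6.62
eef_pos: [0.5408, -0.0969, 0.1391]
eef_rot: [-179.5, -39.7, -4.4]
force: [0.1, 0.4, -2.0]
opening: 0.0264
grasp_force: 60.1
```

```bash
python3 - <<'E'
from go import *
p,G=hang('red',.1168,.0181,.005);rel(p,G)
E
```

```text
t 6.6167 pos [ 0.5408 -0.0969  0.1391] rot [-179.46  -39.73   -4.36] F [ 0.1  0.4 -2. ] open 0.0264 g 60.1
  rot units [ 0.04   0.067 -0.211] off cur [ 0.115 -0.069  0.435] off tgt [ 0.114 -0.066  0.436]
```

Free of contact. About 11 mm remain.

Call:
{"fn": "send_rows", "kwargs": {
  "offset": [
    [0, 0, 0.2],
    [0, 0, 0.1],
    [0, 0, 0.05],
    [0, 0, 0]
  ],
  "rot": [
    [0, 0, 0],
    [0, 0, 0],
    [0, 0, 0],
    [0, 0, 0]
  ],
  "hand": [1, 1, 1, 1]
}}

```text
time_s: 6.95
eef_pos: [0.5461, -0.0973, 0.1333]
eef_rot: [-179.5, -39.8, -4.3]
force: [0.3, 0.1, -1.3]
opening: 0.0263
grasp_force: 60.1
```

Call:
{"fn": "send_rows", "kwargs": {
  "offset": [
    [0, 0, 0.05],
    [0, 0, 0.03],
    [0, 0, 0]
  ],
  "rot": [
    [0, 0, 0],
    [0, 0, 0],
    [0, 0, 0]
  ],
  "hand": [1, 1, 1]
}}

```text
time_s: 7.2
eef_pos: [0.5472, -0.0973, 0.1323]
eef_rot: [-179.5, -39.8, -4.3]
force: [-19.0, 0.3, 10.5]
opening: 0.0265
grasp_force: 62.8
```

Call:
{"fn": "send_rows", "kwargs": {
  "offset": [
    [-0.03, 0, -0.03],
    [0, 0, 0],
    [0, 0, 0],
    [0, 0, 0],
    [0, 0, 0]
  ],
  "rot": [
    [0, 0, 0],
    [0, 0, 0],
    [0, 0, 0],
    [0, 0, 0],
    [0, 0, 0]
  ],
  "hand": [1, -0.2, -0.2, -0.2, -0.2]
}}

```text
time_s: 7.62
eef_pos: [0.5464, -0.0973, 0.1322]
eef_rot: [-179.5, -39.8, -4.3]
force: [-0.7, 0.3, 0.1]
opening: 0.0511
grasp_force: 0.0
```

Call:
{"fn": "send_rows", "kwargs": {
  "offset": [
    [0, 0, 0],
    [0, 0, -0.4],
    [0, 0, -0.9],
    [0, 0, -0.9],
    [0, 0, -0.9]
  ],
  "rot": [
    [0, 0, 0],
    [0, 0, 0],
    [0, 0, 0],
    [0, 0, 0],
    [0, 0, 0]
  ],
  "hand": [-0.2, -0.2, -0.2, -0.2, -0.2]
}}

```text
time_s: 8.03
eef_pos: [0.496, -0.094, 0.192]
eef_rot: [-179.5, -39.7, -4.3]
force: [-0.3, -0.8, 0.3]
opening: 0.051
grasp_force: 0.0
```

```bash
python3 - <<'E'
from go import *
import pickle
s=wrist('w5');c=vision.snapshot('scene')
e,_=hang('red',0,0,.005);print('seat',proj(s,e),proj(c,e))
e=hang('blue',.0,.02,.1)[0]
A=cv2.resize(s['color'],(400,300))
B=cv2.resize(c['color'][170:290,195:355],(400,300),interpolation=cv2.INTER_CUBIC)
cv2.imwrite('pics/w5z.png',np.hstack([A,B])[...,::-1])
# blue grasp target: tool x=+8
o=np.array([.4452,.2901]);d=np.array([np.cos(np.radians(-29.4)),np.sin(np.radians(-29.4))])
t=o+.008*d;print(t);rel([*t,.17],down(-29.4))
E
```

```text
seat [251.21630762  17.71890171] [256.28873615 236.54933149]
[0.45216971 0.28617277]
 t 8.1333 pos [ 0.4964 -0.0946  0.1947] rot [-179.64  -40.02   -4.26] F [1.1 0.1 0.4] open 0.0516 g 0.0
  rot units [-2.28  -9.823  6.056] off cur [ -2.853 -15.062  -1.012] off tgt [ -9.018 -12.399   0.986]
```

View pics/w5z.png

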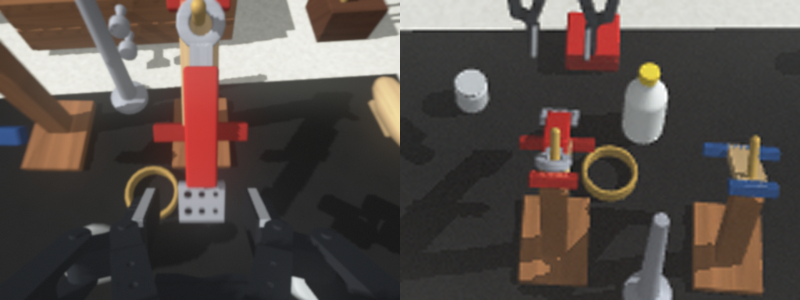

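The red tool hangs on its peg against the rest: wrist half shows the eye at (200,20) around the peg, and the scene half shows it lying on the face at (555,150). The neighbours are undisturbed. On to blue.

Call:
{"fn": "send_rows", "kwargs": {
  "offset": [
    [0, -0.3, -0.9],
    [0, -0.3, -0.9],
    [0, -0.3, -0.6],
    [0, -0.3, -0.5],
    [0, -0.3, -0.3]
  ],
  "rot": [
    [0, -1, 0.6],
    [0, -1, 0.6],
    [0, -1, 0.6],
    [0, -1, 0.6],
    [0, -1, 0.6]
  ],
  "hand": [-0.2, -0.2, -0.2, -0.2, -0.2]
}}

```text
time_s: 8.55
eef_pos: [0.4576, -0.0547, 0.2613]
eef_rot: [-173.4, -18.9, -16.7]
force: [-0.2, -1.0, 0.4]
opening: 0.0511
grasp_force: 0.0
```

Call:
{"fn": "send_rows", "kwargs": {
  "offset": [
    [0, -0.8, 0],
    [0, -0.9, 0],
    [0, -0.9, 0],
    [0, -0.9, 0],
    [0, -0.9, 0]
  ],
  "rot": [
    [0, -1, 0.6],
    [0, -1, 0.6],
    [0, -1, 0.6],
    [0, -1, 0.6],
    [0, -1, 0.6]
  ],
  "hand": [-0.2, -0.2, -0.2, -0.2, -0.2]
}}

```text
time_s: 8.97
eef_pos: [0.4942, 0.0493, 0.2736]
eef_rot: [-172.0, 2.6, -26.0]
force: [0.4, -0.3, 0.4]
opening: 0.0512
grasp_force: 0.0
```

```bash
python3 - <<'E'
from go import *
rel([.4522,.2862,.17],down(-29.4))
E
```

```text
t 8.9667 pos [0.4942 0.0493 0.2736] rot [-172.02    2.63  -26.03] F [ 0.4 -0.3  0.4] open 0.0512 g 0.0
  rot units [-1.975  0.715  0.796] off cur [-5.471 -7.093  5.436] off tgt [-6.115 -7.432  4.143]
```

Call:
{"fn": "send_rows", "kwargs": {
  "offset": [
    [-0.5, -0.8, 0],
    [-0.5, -0.8, 0.3],
    [-0.8, -0.8, 0.5],
    [-0.8, -0.8, 0.5],
    [-0.8, -0.8, 0.5]
  ],
  "rot": [
    [-0.98, 0.35, 0.4],
    [-0.98, 0.36, 0.4],
    [0, 0, 0],
    [0, 0, 0],
    [0, 0, 0]
  ],
  "hand": [-0.2, -0.2, -0.2, -0.2, -0.2]
}}

```text
time_s: 9.38
eef_pos: [0.4664, 0.1786, 0.2324]
eef_rot: [-179.9, -0.1, -29.3]
force: [0.1, -1.0, -0.1]
opening: 0.0512
grasp_force: 0.0
```

Call:
{"fn": "send_rows", "kwargs": {
  "offset": [
    [-0.8, -0.8, 0.6],
    [-0.7, -0.9, 0.6],
    [-0.6, -0.9, 0.6],
    [-0.5, -0.8, 0.5],
    [0, 0, 0]
  ],
  "rot": [
    [0, 0, 0],
    [0, 0, 0],
    [0, 0, 0],
    [0, 0, 0],
    [0, 0, 0]
  ],
  "hand": [-0.2, -0.2, -0.2, -0.2, -0.2]
}}

```text
time_s: 9.8
eef_pos: [0.4506, 0.2859, 0.1727]
eef_rot: [180.0, 0.0, -29.2]
force: [0.7, 0.3, 1.0]
opening: 0.0514
grasp_force: 0.0
```

```bash
python3 - <<'E'
from go import *
rel([.4522,.2862,.17],down(-29.4))
s=wrist('w6')
h=cv2.cvtColor(s['color'],cv2.COLOR_RGB2HSV)
m=((h[...,0]>105)&(h[...,0]<130)&(h[...,1]>130)&(h[...,2]>60)).astype(np.uint8)
n,l,st,ce=cv2.connectedComponentsWithStats(m)
i=1+np.argmax(st[1:,4]);print(st[i],ce[i])
box=cv2.boxPoints(cv2.minAreaRect(np.argwhere(l==i)[:,::-1].astype(np.float32)));print(box)
w=np.array([hit(s,u,v,.016)[:2] for u,v in box]);print(w.round(4))
c=w.mean(0);e=sorted([(w[0]-w[1]),(w[1]-w[2])],key=np.linalg.norm)[1];print('grip centre (tool x=-8)',c,'len',np.linalg.norm(e),'yaw',np.degrees(np.arctan2(e[1],e[0])))
E
```

```text
t 9.8 pos [0.4506 0.2859 0.1727] rot [179.97   0.   -29.21] F [0.7 0.3 1. ] open 0.0514 g 0.0
  rot units [0.007 0.    0.048] off cur [ 0.049 -0.042  0.11 ] off tgt [ 0.049 -0.042  0.11 ]
[ 243  141   33  108 3371] [258.66241471 193.81489172]
[[243.      247.99997]
 [243.      140.99997]
 [275.      140.99997]
 [275.      247.99997]]
[[0.4006 0.3294]
 [0.4894 0.2782]
 [0.4759 0.254 ]
 [0.3856 0.3025]]
grip centre (tool x=-8) [0.43791349 0.29103566] len 0.10246598802263053 yaw 150.06878185612473
```

Call:
{"fn": "send_rows", "kwargs": {
  "offset": [
    [0.05, 0.04, 0.9],
    [0.05, 0.03, 0.95],
    [0, 0, 0.95],
    [0, 0, 0.95],
    [0, 0, 0.95]
  ],
  "rot": [
    [0, 0, 0],
    [0, 0, 0],
    [0, 0, 0],
    [0, 0, 0],
    [0, 0, 0]
  ],
  "hand": [-0.2, -0.2, -0.2, -0.2, -0.2]
}}

```text
time_s: 10.27
eef_pos: [0.4541, 0.2795, 0.0578]
eef_rot: [-179.9, -0.2, -29.4]
force: [1.0, 0.2, 0.4]
opening: 0.0514
grasp_force: 0.0
```

Call:
{"fn": "send_rows", "kwargs": {
  "offset": [
    [0, 0, 0.8],
    [0, 0, 0.38],
    [0, 0, 0],
    [0, 0, 0]
  ],
  "rot": [
    [0, 0, 0],
    [0, 0, 0],
    [0, 0, 0],
    [0, 0, 0]
  ],
  "hand": [-0.2, -0.2, -0.2, 1]
}}

```text
time_s: 10.6
eef_pos: [0.4542, 0.2798, 0.0298]
eef_rot: [-179.9, -0.2, -29.4]
force: [1.5, -0.5, 0.5]
opening: 0.0406
grasp_force: 0.0
```

Call:
{"fn": "send_rows", "kwargs": {
  "offset": [
    [0, 0, 0],
    [0, 0, 0],
    [0, 0, 0],
    [0, 0, 0],
    [0, 0, 0]
  ],
  "rot": [
    [0, 0, 0],
    [0, 0, 0],
    [0, 0, 0],
    [0, 0, 0],
    [0, 0, 0]
  ],
  "hand": [1, 1, 1, 1, 1]
}}

```text
time_s: 11.02
eef_pos: [0.4547, 0.2802, 0.031]
eef_rot: [-179.8, -0.3, -29.4]
force: [-0.2, -1.9, 7.9]
opening: 0.0258
grasp_force: 59.8
```

Call:
{"fn": "send_rows", "kwargs": {
  "offset": [
    [0, 0, 0],
    [0, 0, 0],
    [0, 0, 0]
  ],
  "rot": [
    [0, 0, 0],
    [0, 0, 0],
    [0, 0, 0]
  ],
  "hand": [1, 1, 1]
}}

```text
time_s: 11.27
eef_pos: [0.4547, 0.2802, 0.031]
eef_rot: [-179.8, -0.3, -29.4]
force: [-0.7, -2.0, 7.3]
opening: 0.0259
grasp_force: 59.8
```

The grip is shallow (TCP at 31 mm), so I regrip about 6 mm deeper.

Call:
{"fn": "send_rows", "kwargs": {
  "offset": [
    [0, 0, 0],
    [0, 0, 0],
    [0, 0, 0],
    [0, 0, 0.12],
    [0, 0, 0.12]
  ],
  "rot": [
    [0, 0, 0],
    [0, 0, 0],
    [0, 0, 0],
    [0, 0, 0],
    [0, 0, 0]
  ],
  "hand": [-0.2, -0.2, -0.2, -0.2, -0.2]
}}

```text
time_s: 11.68
eef_pos: [0.4539, 0.28, 0.0233]
eef_rot: [-179.9, -0.2, -29.4]
force: [0.3, -0.3, -0.5]
opening: 0.0512
grasp_force: 0.0
```

Call:
{"fn": "send_rows", "kwargs": {
  "offset": [
    [0, 0, 0],
    [0, 0, 0]
  ],
  "rot": [
    [0, 0, 0],
    [0, 0, 0]
  ],
  "hand": [-0.2, -0.2]
}}

```text
time_s: 11.85
eef_pos: [0.4536, 0.2799, 0.0229]
eef_rot: [-179.9, -0.2, -29.4]
force: [0.8, -0.2, -0.2]
opening: 0.0514
grasp_force: 0.0
```

Call:
{"fn": "send_rows", "kwargs": {
  "offset": [
    [0, 0, -0.06],
    [0, 0, 0],
    [0, 0, 0],
    [0, 0, 0],
    [0, 0, 0]
  ],
  "rot": [
    [0, 0, 0],
    [0, 0, 0],
    [0, 0, 0],
    [0, 0, 0],
    [0, 0, 0]
  ],
  "hand": [-0.2, 1, 1, 1, 1]
}}

```text
time_s: 12.27
eef_pos: [0.4541, 0.2801, 0.0253]
eef_rot: [-179.9, -0.2, -29.4]
force: [-1.4, -0.9, 6.5]
opening: 0.0263
grasp_force: 60.1
```

Call:
{"fn": "send_rows", "kwargs": {
  "offset": [
    [0, 0, 0],
    [0, 0, 0],
    [0, 0, 0],
    [0, 0, 0]
  ],
  "rot": [
    [0, 0, 0],
    [0, 0, 0],
    [0, 0, 0],
    [0, 0, 0]
  ],
  "hand": [1, 1, 1, 1]
}}

```text
time_s: 12.6
eef_pos: [0.4541, 0.2801, 0.0253]
eef_rot: [-179.9, -0.2, -29.4]
force: [-1.6, -0.6, 6.6]
opening: 0.0262
grasp_force: 60.1
```

```bash
python3 - <<'E'
from go import *
rel([.4522,.2862,.17],down(-29.4))
s=wrist('w7');c=vision.snapshot('top');import pickle;pickle.dump(c,open('top7.pkl','wb'))
h=cv2.cvtColor(s['color'],cv2.COLOR_RGB2HSV)
m=((h[...,0]>105)&(h[...,0]<130)&(h[...,1]>130)&(h[...,2]>60))
for v in range(0,300,30):
    r=np.where(m[v,200:320])[0]+200
    print(v,(r.min(),r.max()) if len(r) else None,end=' ')
print('top row',np.where(m[:,256])[0].min())
E
```

```text
t 12.6 pos [0.4541 0.2801 0.0253] rot [-179.86   -0.21  -29.37] F [-1.6 -0.6  6.6] open 0.0262 g 60.1
  rot units [-0.036 -0.051  0.007] off cur [-0.164 -0.19  -5.787] off tgt [-0.185 -0.175 -5.787]
0 None 30 None 60 None 90 None 120 None 150 None 180 None 210 (np.int64(234), np.int64(288)) 240 (np.int64(228), np.int64(287)) 270 (np.int64(229), np.int64(286)) top row 214
```

Call:
{"fn": "send_rows", "kwargs": {
  "offset": [
    [0, 0, -0.5],
    [0, 0, -0.9],
    [0, 0, -0.9],
    [0, 0, -0.9],
    [0, 0, -0.9]
  ],
  "rot": [
    [0, 0, 0],
    [0, 0, 0],
    [0, 0, 0],
    [0, 0, 0],
    [0, 0, 0]
  ],
  "hand": [1, 1, 1, 1, 1]
}}

```text
time_s: 13.12
eef_pos: [0.4533, 0.2799, 0.1284]
eef_rot: [-179.9, -0.2, -29.4]
force: [0.6, -0.3, -1.3]
opening: 0.0263
grasp_force: 59.3
```

Call:
{"fn": "send_rows", "kwargs": {
  "offset": [
    [0, 0, -0.9],
    [0, 0, -0.9],
    [0, 0, -0.5],
    [0, 0, 0],
    [0, 0, 0]
  ],
  "rot": [
    [0, 0, -1],
    [0, 0, -1],
    [0, 0, -1],
    [0, 0, -1],
    [0, 0, -1]
  ],
  "hand": [1, 1, 1, 1, 1]
}}

```text
time_s: 13.53
eef_pos: [0.4535, 0.2801, 0.1858]
eef_rot: [-179.9, -0.3, -9.2]
force: [0.1, 0.2, -1.4]
opening: 0.0265
grasp_force: 59.3
```

Call:
{"fn": "send_rows", "kwargs": {
  "offset": [
    [0, 0, 0],
    [0, 0, 0],
    [0, 0, 0],
    [0, 0, 0],
    [0, 0, 0]
  ],
  "rot": [
    [0, 0, -1],
    [0, 0.8, -0.17],
    [0, 1, 0],
    [0, 1, 0],
    [0, 1, 0]
  ],
  "hand": [1, 1, 1, 1, 1]
}}

```text
time_s: 13.95
eef_pos: [0.4533, 0.28, 0.185]
eef_rot: [-180.0, -15.6, -4.7]
force: [0.3, -0.7, -0.8]
opening: 0.0263
grasp_force: 59.3
```

Call:
{"fn": "send_rows", "kwargs": {
  "offset": [
    [0, 0, 0],
    [0, 0, 0],
    [0, 0, 0],
    [0, 0, 0],
    [0, 0, 0]
  ],
  "rot": [
    [0, 1, 0],
    [0, 1, 0],
    [0, 1, 0],
    [0, 1, 0],
    [0, 1, 0]
  ],
  "hand": [1, 1, 1, 1, 1]
}}

```text
time_s: 14.37
eef_pos: [0.4531, 0.2801, 0.1851]
eef_rot: [-179.9, -35.6, -4.7]
force: [0.9, -0.5, -0.6]
opening: 0.0261
grasp_force: 59.3
```

```bash
python3 - <<'E'
from go import *
import pickle
from scipy.optimize import brentq
s=pickle.load(open('w7.pkl','rb'));X=s['cam_to_world']@np.linalg.inv(np.array(s['mount']))
f=lambda x:proj(s,(X@np.array([x,0,.0073,1]))[:3])[1]-214
x=brentq(f,-.02,.12);print('grip end at',x,'eye at',x+.031)
gx=x+.031
p,G=hang('blue',gx,.0203,.075);print(p);rel(p,G)
E
```

```text
grip end at 0.02670633615001179 eye at 0.05770633615001179
[0.55988684 0.11028647 0.22591112]
 t 14.3667 pos [0.4531 0.2801 0.1851] rot [-179.92  -35.61   -4.69] F [ 0.9 -0.5 -0.6] open 0.0261 g 59.3
  rot units [-0.015  1.098 -0.006] off cur [4.865 6.423 1.468] off tgt [4.735 6.423 1.843]
```

Call:
{"fn": "send_rows", "kwargs": {
  "offset": [
    [0.59, 0.8, 0],
    [0.59, 0.8, 0],
    [0.59, 0.8, 0.1],
    [0.59, 0.8, 0.2],
    [0.59, 0.8, 0.3]
  ],
  "rot": [
    [0, 0.55, 0],
    [0, 0.55, 0],
    [0, 0, 0],
    [0, 0, 0],
    [0, 0, 0]
  ],
  "hand": [1, 1, 1, 1, 1]
}}

```text
time_s: 14.78
eef_pos: [0.5123, 0.1741, 0.2201]
eef_rot: [-180.0, -39.9, -4.7]
force: [0.1, 1.2, -1.3]
opening: 0.0263
grasp_force: 59.4
```

Call:
{"fn": "send_rows", "kwargs": {
  "offset": [
    [0.59, 0.8, 0.4],
    [0.59, 0.8, 0.4],
    [0.57, 0.82, 0.4],
    [0, 0, 0],
    [0, 0, 0]
  ],
  "rot": [
    [0, 0, 0],
    [0, 0, 0],
    [0, 0, 0],
    [0, 0, 0],
    [0, 0, 0]
  ],
  "hand": [1, 1, 1, 1, 1]
}}

```text
time_s: 15.2
eef_pos: [0.5601, 0.1088, 0.2239]
eef_rot: [-180.0, -39.8, -4.9]
force: [-0.8, 0.9, -1.5]
opening: 0.026
grasp_force: 59.5
```

```bash
python3 - <<'E'
from go import *
import pickle
p,G=hang('blue',.060,.0203,.075);rel(p,G)
s=wrist('w8');c=vision.snapshot('scene');pickle.dump(c,open('s8.pkl','wb'));t=vision.snapshot('top');pickle.dump(t,open('t8.pkl','wb'))
q,_=hang('blue',0,0,.045)
X=s['cam_to_world']@np.linalg.inv(np.array(s['mount']));e=(X@np.array([.06,0,.0203,1]))[:3]
for n,k in(('w',s),('s',c),('t',t)):print(n,'tip',proj(k,q).round(1),'eye',proj(k,e).round(1))
u,v=proj(c,e).astype(int);print('scene crop origin',u-26,v-25)
A=cv2.resize(s['color'][100:250,190:320],None,fx=3,fy=3,interpolation=cv2.INTER_CUBIC)
B=cv2.resize(c['color'][v-25:v+35,u-26:u+26],None,fx=7.5,fy=7.5,interpolation=cv2.INTER_CUBIC)
cv2.imwrite('pics/w8z.png',np.hstack([A,B])[...,::-1])
E
```

```text
t 15.2 pos [0.5601 0.1088 0.2239] rot [-179.99  -39.78   -4.85] F [-0.8  0.9 -1.5] open 0.026 g 59.5
  rot units [ 0.027  0.056 -0.035] off cur [-0.049 -0.058 -0.07 ] off tgt [-0.048 -0.058 -0.071]
w tip [253.3 127.2] eye [256.4 131. ]
s tip [337.  225.1] eye [337.5 214.7]
t tip [188.5 138.1] eye [187.6 142.5]
scene crop origin 311 189
```

View pics/w8z.png

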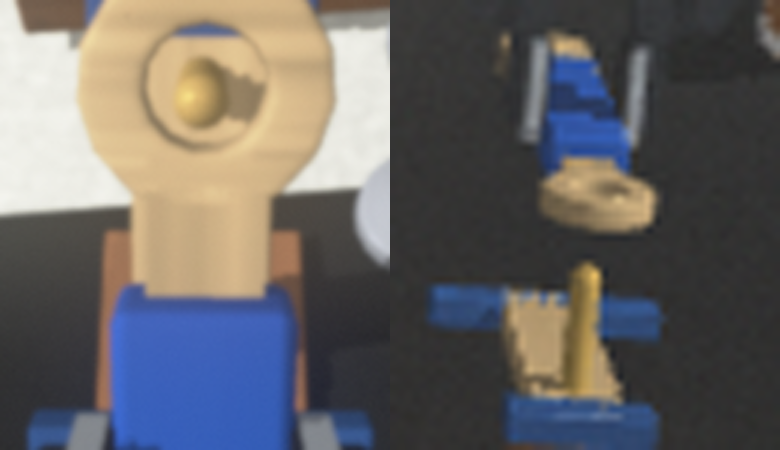

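The wrist half shows the bore at (206,87) with the peg tip visible through it at (201,88). The scene half shows the ring at (600,200) above the tip at (587,265). I convert both to gripper axes at their depths.

```bash
python3 - <<'E'
from go import *
import pickle
s=pickle.load(open('w8.pkl','rb'));M=np.array(s['mount'])
def g(u,v,z): return (hit(s,u,v,z,M)*1e3).round(1)
f=lambda u,v:(190+u/3-.3,100+v/3-.3)
print('bore top',g(*f(206,87),.0153),'outer ring L,R',g(*f(80,85),.0203),g(*f(335,85),.0203),'ringC y low',g(*f(206,200),.0203))
for z in(.045,.048,.051):print('peg tip',g(*f(201,88),z))
print('grip end L,R',g(*f(118,300),.0093),g(*f(296,300),.0093),'pads',g(*f(86,430),.01),g(*f(315,430),.01))
E
```

```text
bore top [61.5  0.9 15.3] outer ring L,R [ 61.3 -17.5  20.3] [61.3 19.7 20.3] ringC y low [44.1  0.9 20.3]
peg tip [58.3  0.1 45. ]
peg tip [58.   0.1 48. ]
peg tip [57.7  0.1 51. ]
grip end L,R [ 31.8 -11.8   9.3] [31.8 13.8  9.3] pads [ 10.9 -17.3  10. ] [10.9 17.4 10. ]
```

Call:
{"fn": "send_rows", "kwargs": {
  "offset": [
    [-0.14, -0.03, 0],
    [0, 0, 0.4],
    [0, 0, 0.4],
    [0, 0, 0.3],
    [0, 0, 0]
  ],
  "rot": [
    [0, 0.05, -0.03],
    [0, 0, 0],
    [0, 0, 0],
    [0, 0, 0],
    [0, 0, 0]
  ],
  "hand": [1, 1, 1, 1, 1]
}}

```text
time_s: 15.77
eef_pos: [0.5751, 0.1097, 0.1986]
eef_rot: [179.9, -39.9, -4.5]
force: [-0.2, 0.4, -1.9]
opening: 0.0264
grasp_force: 59.5
```

```bash
python3 - <<'E'
from go import *
p,G=hang('blue',.0615,.0203,.005);rel(p,G)
s=wrist('w9');M=np.array(s['mount'])
h=cv2.cvtColor(s['color'],cv2.COLOR_RGB2HSV)[105:160,225:290]
# brass: saturated yellow vs pale wood
m=((h[...,0]>14)&(h[...,0]<30)&(h[...,1]>120)).astype(np.uint8)
n,l,st,ce=cv2.connectedComponentsWithStats(m);i=1+np.argmax(st[1:,4]);u,v=ce[i]+[225,105];print(st[i],u,v)
print(hit(s,u,v,.022,M)*1e3)
for r in m[::3,::2]:print(''.join('.#'[k] for k in r))
E
```

```text
t 15.7667 pos [0.5751 0.1097 0.1986] rot [179.87 -39.86  -4.51] F [-0.2  0.4 -1.9] open 0.0264 g 59.5
  rot units [0.008 0.035 0.031] off cur [0.089 0.026 1.571] off tgt [0.085 0.027 1.572]
[ 29  15  14  18 159] 260.1446540880503 127.71069182389937
[61.23680242  1.66362117 22.        ]
.................................
.................................
.................................
.................................
.................................
................####.............
...............######............
..................###............
.................####............
...............#####.............
...............####..............
.................................
.................................
.................................
.................................
.................................
.................................
.................................
.................................
```

Peg is centred in the bore to within 1 mm with no contact. I continue.

Call:
{"fn": "send_rows", "kwargs": {
  "offset": [
    [0, 0.02, 0.4],
    [0, 0, 0.4],
    [0, 0, 0.3],
    [0, 0, 0]
  ],
  "rot": [
    [0, 0, 0],
    [0, 0, 0],
    [0, 0, 0],
    [0, 0, 0]
  ],
  "hand": [1, 1, 1, 1]
}}

```text
time_s: 16.15
eef_pos: [0.5928, 0.1074, 0.1778]
eef_rot: [179.9, -39.9, -4.5]
force: [0.7, 0.4, -2.2]
opening: 0.0265
grasp_force: 59.5
```

Call:
{"fn": "send_rows", "kwargs": {
  "offset": [
    [0, 0, 0.2],
    [0, 0, 0.1],
    [0, 0, 0]
  ],
  "rot": [
    [0, 0, 0],
    [0, 0, 0],
    [0, 0, 0]
  ],
  "hand": [1, 1, 1]
}}

```text
time_s: 16.4
eef_pos: [0.5974, 0.1073, 0.1736]
eef_rot: [179.9, -40.0, -4.5]
force: [0.2, -0.6, -0.2]
opening: 0.0263
grasp_force: 59.5
```

```bash
python3 - <<'E'
from go import *
p,G=hang('blue',.0615,.0203,.005);rel(p,G)
E
```

```text
t 16.4 pos [0.5974 0.1073 0.1736] rot [179.9  -39.99  -4.54] F [ 0.2 -0.6 -0.2] open 0.0263 g 59.5
  rot units [0.004 0.003 0.024] off cur [0.041 0.003 0.23 ] off tgt [0.041 0.003 0.23 ]
```

Call:
{"fn": "send_rows", "kwargs": {
  "offset": [
    [0, 0, 0.1],
    [0, 0, 0.05],
    [0, 0, 0]
  ],
  "rot": [
    [0, 0, 0],
    [0, 0, 0],
    [0, 0, 0]
  ],
  "hand": [1, 1, 1]
}}

```text
time_s: 16.65
eef_pos: [0.5995, 0.1072, 0.1716]
eef_rot: [179.9, -40.0, -4.5]
force: [-7.2, -0.3, 4.0]
opening: 0.0264
grasp_force: 60.4
```

Call:
{"fn": "send_rows", "kwargs": {
  "offset": [
    [0, 0, 0.05],
    [0, 0, 0]
  ],
  "rot": [
    [0, 0, 0],
    [0, 0, 0]
  ],
  "hand": [1, 1]
}}

```text
time_s: 16.82
eef_pos: [0.5997, 0.1072, 0.1715]
eef_rot: [179.9, -40.0, -4.5]
force: [-40.2, -0.6, 28.1]
opening: 0.0263
grasp_force: 65.1
```

Call:
{"fn": "send_rows", "kwargs": {
  "offset": [
    [-0.02, 0, -0.06],
    [0, 0, 0],
    [0, 0, 0],
    [0, 0, 0],
    [0, 0, 0]
  ],
  "rot": [
    [0, 0, 0],
    [0, 0, 0],
    [0, 0, 0],
    [0, 0, 0],
    [0, 0, 0]
  ],
  "hand": [1, 1, -0.2, -0.2, -0.2]
}}

```text
time_s: 17.23
eef_pos: [0.5992, 0.1072, 0.171]
eef_rot: [179.9, -40.0, -4.5]
force: [-0.4, -0.7, 0.2]
opening: 0.0514
grasp_force: 0.0
```

Call:
{"fn": "send_rows", "kwargs": {
  "offset": [
    [0, 0, 0],
    [0, 0, -0.4],
    [0, 0, -0.9],
    [0, 0, -0.9],
    [0, 0, -0.9]
  ],
  "rot": [
    [0, 0, 0],
    [0, 0, 0],
    [0, 0, 0],
    [0, 0, 0],
    [0, 0, 0]
  ],
  "hand": [-0.2, -0.2, -0.2, -0.2, -0.2]
}}

```text
time_s: 17.65
eef_pos: [0.5484, 0.1113, 0.2312]
eef_rot: [179.9, -40.0, -4.5]
force: [-0.1, 0.6, -0.1]
opening: 0.0509
grasp_force: 0.0
```

Call:
{"fn": "send_rows", "kwargs": {
  "offset": [
    [-0.5, 0, -0.9],
    [-0.5, 0, -0.9],
    [-0.5, 0, -0.9],
    [0, 0, 0],
    [0, 0, 0]
  ],
  "rot": [
    [0, 0, 0],
    [0, 0, 0],
    [0, 0, 0],
    [0, 0, 0],
    [0, 0, 0]
  ],
  "hand": [-0.2, -0.2, -0.2, -0.2, -0.2]
}}

```text
time_s: 18.07
eef_pos: [0.4769, 0.1174, 0.2595]
eef_rot: [180.0, -40.2, -4.5]
force: [-0.7, 0.3, 0.6]
opening: 0.0511
grasp_force: 0.0
```

```bash
python3 - <<'E'
from go import *
import pickle
p,G=hang('blue',.0615,.0203,.005);rel(p,G)
T=pickle.load(open('top.pkl','rb'));t=vision.snapshot('top');s=vision.snapshot('scene');S=pickle.load(open('scene.pkl','rb'))
# segment both tools in the scene & top views, compare with predicted grip regions when seated
hs=lambda im:cv2.cvtColor(im,cv2.COLOR_RGB2HSV)
for n,k,lab in((t,'t','top'),(s,'s','scene')):
    h=hs(n['color'])
    for col in('red','blue'):
        m=((h[...,0]<6)|(h[...,0]>174)) if col=='red' else ((h[...,0]>105)&(h[...,0]<130))
        m=(m&(h[...,1]>130)&(h[...,2]>60)).astype(np.uint8)
        x,l,st,ce=cv2.connectedComponentsWithStats(m)
        print(lab,col,[(ce[i].round(1).tolist(),st[i].tolist()) for i in range(1,x) if st[i,4]>40])
        pr=[proj(n,hang(col,-a/1e3,0,b/1e3)[0]).round(1).tolist() for a,b in((-31,18),(-135,18),(-83,18),(-2,5),(-175,8))]
        print('  pred grip top/bottom/mid, eye, far end',pr)
# bystanders: difference of pixels outside arm, mat area
for n,o,lab in((t,T,'top'),(s,S,'scene')):
    d=(np.abs(n['color'].astype(int)-o['color']).max(2)>50).astype(np.uint8)
    x,l,st,ce=cv2.connectedComponentsWithStats(cv2.morphologyEx(d,cv2.MORPH_OPEN,np.ones((2,2),np.uint8)))
    print(lab,[(ce[i].round().tolist(),int(st[i,4])) for i in range(1,x) if st[i,4]>8])
E
```

```text
t 18.0667 pos [0.4769 0.1174 0.2595] rot [179.97 -40.17  -4.53] F [-0.7  0.3  0.6] open 0.0511 g 0.0
  rot units [-0.014 -0.043  0.027] off cur [1.519 0.023 5.977] off tgt [1.537 0.014 5.973]
top red [([257.4, 128.3], [249, 126, 18, 8, 64]), ([255.8, 161.1], [242, 147, 28, 29, 367]), ([241.0, 228.4], [230, 218, 23, 22, 469])]
  pred grip top/bottom/mid, eye, far end [[256.9, 145.9], [255.3, 174.3], [256.1, 160.4], [257.5, 135.5], [254.8, 182.8]]
top blue [([190.3, 125.7], [182, 124, 18, 6, 54]), ([189.5, 157.7], [178, 144, 26, 29, 330])]
  pred grip top/bottom/mid, eye, far end [[189.9, 142.5], [190.3, 170.9], [190.1, 157.0], [190.5, 132.1], [190.8, 179.5]]
scene red [([271.9, 185.8], [261, 175, 22, 23, 457]), ([34.6, 187.1], [31, 184, 8, 7, 41]), ([257.6, 224.0], [243, 215, 30, 16, 223]), ([255.9, 241.6], [246, 238, 20, 8, 123])]
  pred grip top/bottom/mid, eye, far end [[256.9, 227.7], [258.2, 215.4], [257.5, 221.3], [256.3, 236.3], [258.5, 214.4]]
scene blue [([330.9, 223.9], [326, 218, 12, 16, 120]), ([342.2, 231.0], [339, 227, 8, 8, 42]), ([335.8, 245.2], [326, 242, 20, 7, 100])
[... 850 characters left out ...]
], 1377), ([141.0, 375.0], 279), ([269.0, 369.0], 12), ([294.0, 378.0], 25), ([273.0, 378.0], 9), ([262.0, 381.0], 58)]
scene [([117.0, 11.0], 2734), ([208.0, 1.0], 9), ([290.0, 111.0], 11725), ([353.0, 37.0], 1708), ([377.0, 30.0], 456), ([366.0, 24.0], 22), ([78.0, 36.0], 45), ([139.0, 120.0], 10669), ([344.0, 68.0], 17), ([356.0, 67.0], 16), ([368.0, 70.0], 72), ([368.0, 86.0], 80), ([50.0, 144.0], 49), ([198.0, 155.0], 27), ([121.0, 186.0], 185), ([382.0, 200.0], 342), ([146.0, 195.0], 421), ([295.0, 200.0], 33), ([224.0, 204.0], 108), ([2.0, 216.0], 55), ([259.0, 221.0], 149), ([332.0, 224.0], 179), ([370.0, 225.0], 114), ([258.0, 237.0], 46), ([343.0, 239.0], 19), ([269.0, 262.0], 24)]
```

Both grips match the predicted seated positions. I check by patch matching whether the tin, bottle and jar moved or only the shading changed.

```bash
python3 - <<'E'
from go import *
import pickle
for cam,f,items in(('top','top.pkl',dict(bottle=(222,191),tin=(288,205),jar=(146,224),bangle=(237,172),mandrel=(224,124),box=(241,229))),('scene','scene.pkl',dict(bottle=(292,212),tin=(223,206),jar=(368,189),bangle=(279,239),mandrel=(296,275),box=(272,186)))):
    a=pickle.load(open(f,'rb'))['color'];b=vision.snapshot(cam)['color']
    for n,(u,v) in items.items():
        w=11;p=a[v-w:v+w,u-w:u+w];q=b[v-w-8:v+w+8,u-w-8:u+w+8]
        r=cv2.matchTemplate(q,p,cv2.TM_CCOEFF_NORMED);_,m,_,l=cv2.minMaxLoc(r);print(cam,n,'shift',l[0]-8,l[1]-8,round(m,3))
E
```

```text
top bottle shift 0 0 0.971
top tin shift 0 0 0.981
top jar shift 0 0 0.726
top bangle shift 0 0 0.953
top mandrel shift 0 0 0.999
top box shift 0 0 0.99
scene bottle shift 0 0 0.995
scene tin shift 0 0 0.906
scene jar shift 0 0 0.992
scene bangle shift 0 0 0.938
scene mandrel shift 0 0 0.999
scene box shift 0 0 0.954
```

```bash
python3 -c "
from plant import job_done
print(job_done())"
```

```text
the job is handed in; nothing more can be done
None
```

Both tools are hung and released: the red drawplate on the red peg first, then the blue paddle on the blue peg, each pushed against its rest. The job is handed in at about 18 s. Camera checks put both grips where they should be when seated, and the six bystanders I checked had not moved; I did not check the hammer and the form.

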